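Shut in the row of clay animals with the sliding stop

TASK

The cart is about to be rolled, so shut in the row of clay animals: with the fingertips, push the sliding stop along its slotted rail towards them until it clicks into the last notch it can reach without shifting an animal, then take the hand away. Only push, and gently: do not pinch or force the stop, and do not move, lift or tip the animals or any other ware on the cart.

Things in the scene. Friction and masses are not known exactly. Their poses are not given: they have to be found in the camera images.
- rail: Fixed galvanised rail 600 mm long, 52 mm wide, slotted bar on top, 12 mm high. Origin: on the cart top under its middle; y runs along it towards the animals' end plate (60 mm high, at y = 0.286), x across it to the lane where the animals stand (x = 0.03 to 0.155), z up. Nine cross slots 12 mm long, the notches, at y = -0.21, -0.17 ... every 40 mm to 0.11. A 37 mm high gallery wire bounds the lane at x = 0.16.
- row_stop (a joint): Place of the stop on the rail, m, 0 to 0.37, growing in the rail's +y (towards the animals): its middle is at y = -0.25 + value. Notches at 0.04, 0.08 ... 0.36: there a sprung ball under its middle drops into a slot. Elsewhere it drags with 2 to 3 N; within 4 mm of a notch it is drawn in (the push dips) and getting out takes 7 to 11 N. It may pass notches on the way.
- stop_middle (a point): The sliding stop, dark steel, captive on the rail, axes parallel to the rail's; origin at cart-top level under its middle. Saddle 52 mm wide, 74 mm long, 36 mm high, with a 51 mm high spring plunger in the middle. In front the fence plate, face to the animals at y = 0.040, spans x = -0.026 to 0.150, 10 to 64 mm above the cart top.
- push_face (a point): Middle of the stop's upright finger tab, on its rear face that looks along the rail's -y, 39 mm above the cart top and 40 mm behind the stop's middle. The tab is 42 mm wide, 14 to 64 mm above the cart top, and is pushed in the rail's +y.
- goat: Polished black clay goat with horns, 86 mm long, 40 mm wide, 99 mm high, loose, in the row; origin under its middle, head along its +x, within 0.2 rad of the rail's x. Reaches 20 mm either side of its origin along the row. The three animals stand in any order along the rail's y; the stop comes up to the one with the smallest y in the rail's frame.
- duck: Blue clay duck whistle, 98 mm long, 50 mm wide, 77 mm high, loose, in the row; origin under its middle, beak along its +x. It reaches 25 mm either side of its origin along the row.
- owl: Terracotta clay owl, round, 50 mm over the wings, 81 mm high, loose, in the row; origin under its middle, face along its +x. It reaches 25 mm either side of its origin along the row.
- mask: Painted clay jaguar mask, 100 mm, on a wire easel, 115 mm high together; bystander. Origin under its middle.
- tin_horse: Tin horse on a foot plate 50 x 30 mm, 69 mm high, standing in the lane behind the stop, about 100 mm from the rail's middle line. Bystander. Origin under its middle.
- jarrito: Clay mug, 58 mm across and 62 mm high, about 115 to 130 mm from the rail's middle line on the side away from the animals. Bystander. Origin under its middle.
- piggy_bank: Pink clay piggy bank, 93 mm long, 78 mm high; bystander. Origin under its middle.
- candlestick: Black clay candlestick, 60 mm across, 68 mm high; bystander. Origin under its middle.
- clay_bowl: Terracotta bowl, 90 mm across, 38 mm high; bystander. Origin under its middle.
Things that resemble listed ones, but are neither listed nor needed, are in the scene too. Leave any yellow look-alike of the duck alone.

How it is judged (in metres and radians):
At the end, for the whole second after the job is handed in: The stop rests within 2 mm of a notch's middle, and the gap along the rail from its fence plate to the nearest animal is under 52 mm (one notch spacing plus 12 mm: if the next notch would leave under 12 mm, either will do). The animals stand upright within 6 mm of where they were ((value of joint row_stop between 0.118 and 0.122 m or value of joint row_stop between 0.158 and 0.162 m or value of joint row_stop between 0.198 and 0.202 m or value of joint row_stop between 0.238 and 0.242 m or value of joint row_stop between 0.278 and 0.282 m or value of joint row_stop between 0.318 and 0.322 m) and (y of goat in the frame of stop_middle below 0.112 m or y of any of duck, owl in the frame of stop_middle below 0.117 m) and velocity of joint row_stop between -0.005 and 0.005 m/s and angle between each of goat, duck, owl's own z axis and vertical below 0.1 rad and distance of each of goat, duck, owl from where it was at the start of the episode below 0.006 m); the robot touches nothing.
It fails at once if the goat is shifted, lifted or carried by more than 6 mm, or tipped (distance of goat from where it was at the start of the episode above 0.006 m or angle between goat's own z axis and vertical above 0.25 rad).
It fails at once if the duck is shifted, lifted or carried by more than 6 mm, or tipped (distance of duck from where it was at the start of the episode above 0.006 m or angle between duck's own z axis and vertical above 0.25 rad).
It fails at once if the owl is shifted, lifted or carried by more than 6 mm, or tipped (distance of owl from where it was at the start of the episode above 0.006 m or angle between owl's own z axis and vertical above 0.25 rad).
It fails at once if another ware on the cart is shifted, lifted or carried by more than 12 mm (distance of any of mask, tin_horse, jarrito, piggy_bank, candlestick, clay_bowl from where it was at the start of the episode above 0.012 m).
It fails at once if the stop is pinched or forced: more than 30 N between the fingers and the stop (contact force between the fingers and row_stop above 30 N).
It also fails if it takes over 51 s, if anything falls off the work surface, if the arm or the gripper's body presses on something with over 40 N, if the wrist force passes 120 N, or if a joint passes its speed limit or range.

ROBOT

A 6-joint arm with a two-finger parallel gripper is mounted at the origin on the work surface. World frame = base frame: x ahead of the robot, y to its left, z up, the work surface at z = 0. Lengths are in mm, angles in rad, forces in N, time in s.
With the tool pointing down it reaches from about 275 to 825 mm from the base axis. Payload 4.9 kg.
Tool frame: the origin (TCP) lies midway between the tips of the shut fingers; the grasp point (between the pads) lies 19 mm behind it; z points along the fingers, y is the line along which they close (so a half turn about z gives the same grasp; the last joint's range is limited). The gripper opens to 85 mm and grips with 20 to 120 N. Pads are 22 mm wide; open, the fingers measure 114 mm over their backs; the gripper's body (76 mm by 85 mm) begins 54 mm behind the grasp point. The pads swing forward as they close: fully open they stand 13 mm farther back than shut.
Start: joints at [1.013, 0.326, -0.193, 1.052, 0, 1.437], TCP at [226.172, 501.363, 231.281] pointing down, gripper open.
Joint ranges: [-2.65, 2.65], [-0.97, 1.79], [-1.3, 1.35], [-1.93, 2.1], [-1.47, 1.37], [-3.14, 3.14]. Speed limits (rad/s): [2.57, 2.57, 3.14, 3.14, 3.14, 3.14].

INTERFACE

Orientations are given as a unit quaternion [x, y, z, w].
In Python, from rig import r gives the robot as it stands. The module is installed in compiled form; this text tells all that it offers.
- The arm moves only by the shell command python3 -m crank 'ROWS' [FORCE]. ROWS is text: rows parted by semicolons, each of 7 numbers parted by spaces: the shift along the world's x, y, z in m, then the turn, a rotation vector about the world's x, y, z in rad, then the opening, from 0 (shut) to 1 (fully open). In form: x y z ax ay az grip; .... A call has 1 to 5 rows; each row is the pose to reach, as a shift and turn from the pose commanded when the call began; what a row does not reach only later rows make up. A row lasts 1/10 s, in which the tool goes at most 50 mm and 8.59 degrees, less where a joint would pass 70% of its speed; a pose out of reach is approached as far as the arm can. A call with a gripper value outside its range is refused whole. The fingers move at their own pace and stop on an object; FORCE is the grip in N (left out, the last holds). Time passes only in rows, so rows that repeat a pose let the fingers close. It gives the time, the measured TCP pose, the force, the opening and the grip force at its end, in the units of the state.
- r.state(): the state, without advancing time (a new reading comes with each control period).
- r.capture(name): name is "side" or "top"; returns a dict with "img" (480x640x3 uint8, red, green, blue), "range_z" (480x640 float32, mm along the optical axis (not along the pixel's ray), 0 where there is no reading), "camera_matrix" (3x3 intrinsics, pixels), "k1" (the pictures are not rectified: a ray, as slopes to the right and down, at radius r is drawn at 1 + k1 r^2 times it, then the intrinsics apply), "view" (4x4, takes a point from world to camera coordinates). Camera axes: x right, y down, z forward; pixel columns grow to the right and rows downward; lengths in mm; the calibration is good to about 2 mm. A picture is of the moment at which its call begins.
- r.job_done(): hands the job in; it is judged then, once.
Trained networks look in the newest picture that a camera, given by its name, has taken for a name from the list of things; names that differ only in an ending like _2 or _b are one class to them, and where a whole thing is asked for, a point or a joint stands for the part that bears it (a point fixed in the world has none). Each returns a list of dicts, best first, with "p" (0 to 1); they miss things now and then, are a little off and sometimes report something else, mostly with a low value. They report only what shows in the picture. A call takes as long as a camera call. They do not tell look-alikes from the thing itself.
- r.search_frame(label, camera): "position" ([x, y, z] in mm, in world coordinates, good to about 4 mm: the middle of the surface that is visible of it).
- r.mark_of(label, camera): "position" ([x, y, z] in mm, in world coordinates, good to about 4 mm: a listed point, or the origin of a listed thing).
The state is a dict: "clock": time; "joints": joint angles; "joint_velocities": joint speeds; "joint_efforts": joint torques, N m; "eef_pos": TCP position; "tcp_rot": TCP orientation; "force": force on the tool from outside, world axes, zero at the start; "ft_torque": the same for the moment, N m; "width": finger opening in mm; "finger_force": force on a finger pad.
Only numpy, scipy, OpenCV 4.12 (cv2) and the standard library are available. Lean on these libraries where they do the work, as an engineer would, in place of code of your own. Each camera call takes 0.05 s, during which the arm holds its last target. There are 200 camera calls.

## Working session

There is one attempt and no reset: what is moved stays moved. The work goes in short steps, Python scripts to look and compute and a shell command to move; the robot and the scene stay as the last step left them, time stands still between calls to the robot, and variables do not carry over. Pictures are saved under pics/ and viewed, at most 10 in all, crops included, and the job is handed in when it is done.

```bash
mkdir -p pics
python3 - <<'E'
from rig import r
import cv2
for c in ("side","top"):
    d=r.capture(c); cv2.imwrite(f"pics/{c}0.png",d["img"][:,:,::-1])
    for n in ["rail","stop_middle","push_face","goat","duck","owl","tin_horse","jarrito","mask","piggy_bank","candlestick","clay_bowl"]:
        print(c,n,[( [round(float(v)) for v in q["position"]],round(q["p"],2)) for q in r.mark_of(n,c)[:3]])
s=r.state();print(s["clock"],s["eef_pos"],s["tcp_rot"],s["width"],s["force"])
E
```

```text
side rail [([500, 67, -1], 0.62), ([388, 184, -1], 0.35)]
side stop_middle [([499, -178, 1], 0.65), ([495, -221, 43], 0.38)]
side push_face [([494, -221, 40], 0.75)]
side goat [([595, 90, 1], 0.67)]
side duck [([596, 208, 1], 0.96), ([378, 320, -3], 0.85)]
side owl [([586, 305, 0], 0.65)]
side tin_horse [([593, -216, 4], 0.86)]
side jarrito [([387, 184, -2], 0.9), ([492, -219, 38], 0.73)]
side mask [([579, -512, 1], 0.91)]
side piggy_bank [([417, 480, -2], 0.86)]
side candlestick [([668, 462, 1], 0.58)]
side clay_bowl [([422, -491, 0], 0.94), ([593, -216, 1], 0.49)]
top rail [([502, 69, 2], 0.84)]
top stop_middle []
top push_face [([495, -219, 37], 0.79)]
top goat [([590, 86, 1], 0.71)]
top duck [([372, 325, 0], 0.85), ([591, 205, 6], 0.69)]
top owl [([590, 305, 4], 0.65), ([492, -221, 41], 0.47)]
top tin_horse [([590, -213, -1], 0.54)]
top jarrito [([389, 182, 0], 0.57)]
top mask [([577, -516, -6], 0.65)]
top piggy_bank [([418, 487, 0], 0.88)]
top candlestick [([588, 88, -2], 0.68)]
top clay_bowl [([421, -489, -7], 0.61)]
1.3 [226.17502385 501.3690135  231.29297849] [2.10317278e-01 9.77633184e-01 7.42395954e-06 2.37412923e-06] 85.21769630466085 [-0.2772117  -0.51348903 -0.10642033]
```

View pics/side0.png

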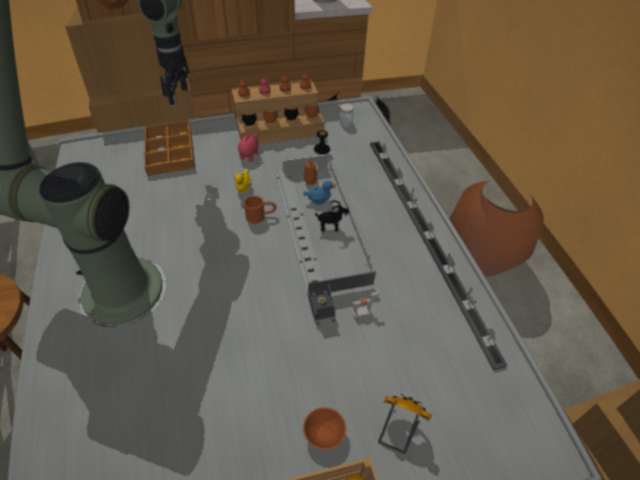

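View pics/top0.png

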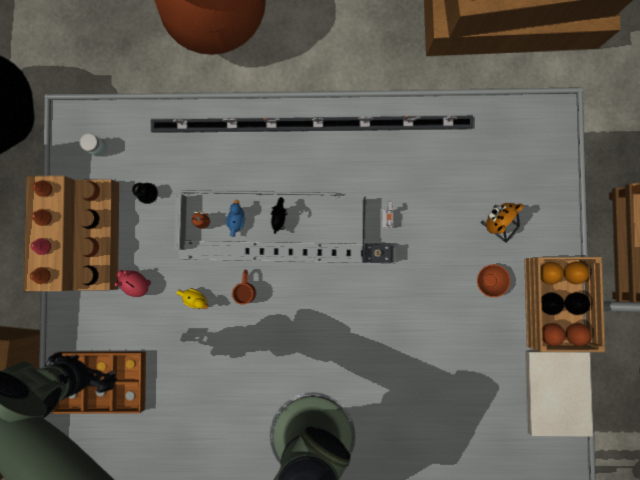

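The side view shows the stop at about (322,300), at the near end of the rail. The goat (332,217) is nearest to it, followed by the duck and the owl. The tin horse is at (362,307), and the yellow duck (243,181) is the look-alike. The top view agrees: eight free slots run from (247,251) to (348,253), the goat is at (279,215) and the stop at (377,253). Next I'll measure the rail axis and the goat's near edge.

```bash
cat > h.py <<'E'
from rig import r
import numpy as np, cv2
def cloud(c):
    d=r.capture(c); z=d["range_z"].astype(float); K=d["camera_matrix"]; k=d["k1"]
    v,u=np.mgrid[0:480,0:640]
    p=cv2.undistortPoints(np.stack([u,v],-1).reshape(-1,1,2).astype(float),K,np.array([k,0,0,0,0.])).reshape(480,640,2)
    P=np.dstack([p[...,0]*z,p[...,1]*z,z,np.ones_like(z)]) @ np.linalg.inv(d["view"]).T
    P=P[...,:3]; P[z<=0]=np.nan
    return d["img"],P
E
python3 - <<'E'
from h import *
for c in ("top","side"):
    img,P=cloud(c); X,Y,Z=P[...,0],P[...,1],P[...,2]; g=img.mean(2)
    def st(m,n):
        q=P[m]; print(c,n,m.sum(), "x",np.percentile(q[:,0],[1,50,99]).round(1),"y",np.percentile(q[:,1],[1,50,99]).round(1),"z",np.percentile(q[:,2],[1,50,99]).round(1)) if m.sum() else print(c,n,0)
    st((abs(X-590)<60)&(abs(Y-88)<45)&(Z>15)&(g<60),"goat dark")
    st((abs(X-590)<60)&(abs(Y-88)<45)&(Z>15),"goat")
    st((abs(X-590)<60)&(abs(Y-205)<40)&(Z>15),"duck"); st((abs(X-590)<40)&(abs(Y-305)<35)&(Z>15),"owl")
    st((abs(X-560)<70)&(abs(Y+138)<35)&(Z>30)&(X>535),"fence")
    st((abs(X-495)<40)&(abs(Y+180)<60)&(Z>25),"stop")
    st((abs(X-495)<20)&(Y<-200)&(Y>-240)&(Z>45),"tab top")
    st((abs(X-570)<70)&(abs(Y-355)<30)&(Z>40),"endplate")
    st((abs(X-593)<40)&(abs(Y+216)<40)&(Z>15),"horse")
    m=((abs(X-500)<18)&(Y<250)&(Y>-130)&(Z>-8)&(Z<25)&(g<70)).astype(np.uint8)
    n,l,s,ce=cv2.connectedComponentsWithStats(m)
    L=[]
    for i in range(1,n):
        if s[i,4]>=6: q=np.nanmean(P[l==i],0); L.append(q); print(" slot",s[i,4],ce[i].round(1),q.round(1))
E
```

```text
top goat dark 355 x [555.2 596.2 642.3] y [ 68.3  85.5 104.6] z [42.4 59.  99.6]
top goat 372 x [552.3 597.  643. ] y [ 68.5  85.4 104.6] z [42.4 59.2 99.5]
top duck 439 x [546.1 592.  636.3] y [183.3 202.9 229.8] z [27.1 44.  79.4]
top owl 230 x [567.2 585.4 607.7] y [280.4 296.9 319.3] z [19.8 64.8 80.8]
top fence 76 x [536.5 579.9 628.5] y [-146.3 -143.9 -141.8] z [32.5 62.7 72.8]
top stop 605 x [470.6 495.2 529.1] y [-219.2 -179.  -140.5] z [28.5 37.3 67.6]
top tab top 30 x [475.2 493.8 512.5] y [-219.5 -217.8 -215.3] z [58.2 62.9 73.2]
top endplate 159 x [511.6 573.4 638.3] y [351.  354.2 358.7] z [40.8 54.7 66.2]
top horse 103 x [566.  599.6 629.3] y [-217.7 -212.1 -207.9] z [21.9 47.6 71. ]
 slot 18 [247.  250.5] [505.4 178.6   5.8]
 slot 25 [261.4 250.8] [504.1 138.3   7. ]
 slot 25 [275.6 251.1] [503.1  99.    7.3]
 slot 22 [290.4 251.5] [501.8  57.9   6.6]
 slot 24 [304.5 251.5] [501.6  18.8   5.6]
 slot 26 [319.4 252. ] [499.9 -22.5   5.8]
 slot 25 [333.5 252.4] [498.7 -61.5   5.4]
 slot 22 [348.4 252.5] [ 498.  -102.7    4.7]
side goat dark 368 x [556.3 596.6 637.7] y [64.2 75.1 98.2] z [16.  54.4 96.7]
side goat 428 x [551.5 596.6 638.1] y [64.7 75.2 99.2] z [16.5 54.4 98.3]
side duck 386 x [544.3 593.1 634.7] y [181.2 193.8 217. ] z [16.3 39.9 74.9]
side owl 248 x [565.5 583.4 606.2] y [276.8 288.5 314.6] z [16.2 50.9 77.7]
side fence 314 x [536.1 582.1 628.8] y [-150.6 -147.6 -142.9] z [30.3 48.7 65.3]
side stop 802 x [468.  494.5 532.7] y [-221.6 -173.5 -143. ] z [26.8 38.1 65.3]
side tab top 93 x [475.9 496.  513.6] y [-222.2 -219.7 -214.9] z [45.1 57.  67.3]
side endplate 213 x [510.4 572.6 638.5] y [345.3 351.  357.9] z [40.3 51.4 61.6]
side horse 219 x [565.2 596.7 629.6] y [-219.7 -215.9 -207.1] z [16.8 45.3 70.5]
 slot 9 [310.8 270.2] [499.5 -59.5   4.6]
```

The rail's axis tilts 0.026 rad (slots at x = 498 to 505), and its origin is at about (502.5, 68). The goat's middle is at rail y ≈ 0.021, so its near edge is at about 0.001. At 0.20 the gap is about 11 mm, and at 0.16 it is about 51 mm, so I'll go for 0.20. That puts the push face at world (500, -22). Now I'll shut the fingers and go over behind the tab.

```bash
python3 -m crank '0.017 -0.047 0 0 0 -0.13 0; 0.034 -0.094 0 0 0 -0.26 0; 0.051 -0.141 0 0 0 -0.39 0; 0.068 -0.188 0 0 0 -0.52 0; 0.085 -0.235 0 0 0 -0.65 0' 30
python3 -m crank '0.017 -0.047 0 0 0 -0.13 0; 0.034 -0.094 0 0 0 -0.26 0; 0.051 -0.141 0 0 0 -0.39 0; 0.068 -0.188 0 0 0 -0.523 0; 0.085 -0.235 0 0 0 -0.523 0'
python3 -m crank '0.017 -0.047 0 0 0 0 0; 0.034 -0.094 0 0 0 0 0; 0.051 -0.141 0 0 0 0 0; 0.068 -0.188 0 0 0 0 0; 0.085 -0.235 0 0 0 0 0'
python3 -m crank '0.010 -0.040 0 0 0 0 0; 0.014 -0.066 -0.03 0 0 0 0; 0.014 -0.066 -0.07 0 0 0 0; 0.014 -0.066 -0.07 0 0 0 0; 0.014 -0.066 -0.07 0 0 0 0'
```

```text
clock: 1.9
eef_pos: [311.4, 264.7, 231.4]
tcp_rot: [0.513, 0.858, 0.0, 0.0]
force: [1.6, 0.8, 0.5]
width: 12.5
finger_force: 0.0
clock: 2.4
eef_pos: [396.6, 29.3, 231.7]
tcp_rot: [0.717, 0.697, 0.001, 0.0]
force: [1.6, 1.0, 0.0]
width: 0.3
finger_force: 0.0
clock: 2.9
eef_pos: [481.5, -205.9, 231.4]
tcp_rot: [0.716, 0.698, 0.0, 0.0]
force: [1.4, 0.8, 0.2]
width: 0.1
finger_force: 0.0
clock: 3.4
eef_pos: [494.5, -269.0, 161.2]
tcp_rot: [0.716, 0.698, -0.0, -0.001]
force: [0.6, -0.1, -0.1]
width: -0.0
finger_force: 0.0
```

```bash
python3 -m crank '0 0 -0.04 0 0 0 0; 0 0 -0.08 0 0 0 0; 0 0 -0.115 0 0 0 0; 0 0 -0.13 0 0 0 0; 0 0 -0.13 0 0 0 0'
python3 -m crank '0 0.01 0 0 0 0 0; 0 0.018 0 0 0 0 0; 0 0.022 0 0 0 0 0; 0.001 0.025 0 0 0 0 0; 0.001 0.028 0 0 0 0 0'
python3 -m crank '0 0.003 0 0 0 0 0; 0 0.006 0 0 0 0 0; 0 0.009 0 0 0 0 0; 0 0.012 0 0 0 0 0; 0 0.015 0 0 0 0 0'
```

```text
clock: 3.9
eef_pos: [495.2, -268.7, 31.3]
tcp_rot: [0.716, 0.698, -0.0, -0.001]
force: [0.4, 0.5, 0.7]
width: -0.2
finger_force: 0.0
clock: 4.4
eef_pos: [496.7, -241.5, 32.0]
tcp_rot: [0.716, 0.698, 0.0, 0.001]
force: [-0.6, 0.5, -0.2]
width: 0.2
finger_force: 0.0
clock: 4.9
eef_pos: [496.2, -227.1, 31.2]
tcp_rot: [0.716, 0.698, -0.0, 0.0]
force: [-0.0, -2.3, -2.0]
width: -0.2
finger_force: 1.1
```

Run:
```python
from rig import r
import cv2
d=r.capture("top"); cv2.imwrite("pics/top1.png",cv2.resize(d["img"][190:310,230:430,::-1],(800,480)))
d=r.capture("side"); print([q["position"].__repr__() for q in r.mark_of("push_face","side")[:2]])
```

```text
['[492.7, -215.6, 38.4]']
```

View pics/top1.png

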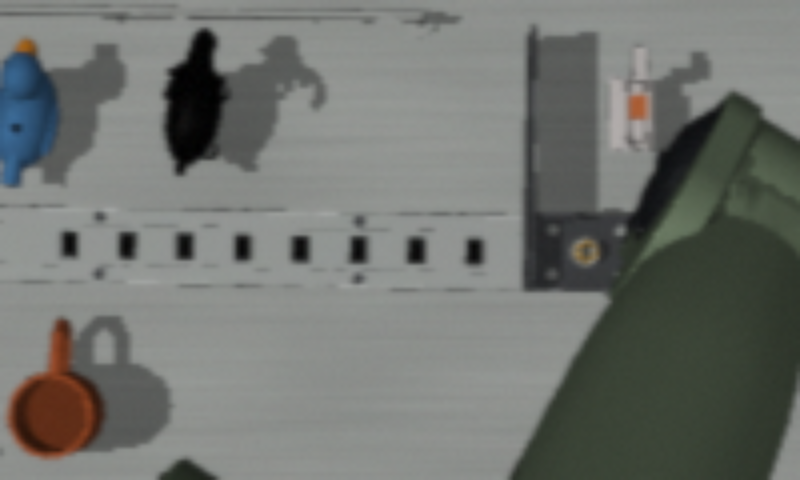

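Contact is made: the force is -2.3 N and the stop has begun to slide. The crop shows the plunger at (586,251), the nearest free slot at (474,251), and nothing in the way. I'll push slowly along the tilted rail and watch the force.

```bash
f(){ grep -E 'eef|^force' | tr '\n' ' '; echo; }
python3 -m crank '0 0.004 0 0 0 0 0; 0 0.008 0 0 0 0 0; 0 0.012 0 0 0 0 0; 0.0004 0.016 0 0 0 0 0; 0.0005 0.02 0 0 0 0 0' | f
python3 -m crank '0 0.003 0 0 0 0 0; 0.0001 0.005 0 0 0 0 0' | f
python3 -m crank '0 0.002 0 0 0 0 0' | f
python3 -m crank '0 0.002 0 0 0 0 0' | f
python3 -m crank '0 0.002 0 0 0 0 0' | f
python3 -m crank '0 0.002 0 0 0 0 0' | f
python3 -m crank '0 0.002 0 0 0 0 0' | f
python3 -m crank '0 0.002 0 0 0 0 0' | f
python3 -m crank '0 0.002 0 0 0 0 0' | f
python3 -m crank '0 0.002 0 0 0 0 0' | f
```

```text
eef_pos: [496.7, -206.3, 31.4] force: [0.2, -3.0, -1.0] 
eef_pos: [496.8, -201.2, 31.3] force: [0.6, -2.1, -0.7] 
eef_pos: [496.8, -199.4, 31.3] force: [1.3, -2.2, -1.4] 
eef_pos: [496.9, -197.6, 31.3] force: [1.0, -3.0, -1.1] 
eef_pos: [496.9, -195.6, 31.3] force: [1.2, -1.4, -0.9] 
eef_pos: [496.9, -193.6, 31.3] force: [1.2, -2.7, -1.0] 
eef_pos: [497.0, -191.6, 31.4] force: [1.0, -2.7, -0.6] 
eef_pos: [497.0, -189.6, 31.3] force: [0.8, -2.8, -1.6] 
eef_pos: [497.0, -187.6, 31.4] force: [1.6, -2.4, -0.6] 
eef_pos: [497.0, -185.6, 31.4] force: [1.0, -1.2, 0.2]
```

```bash
f(){ grep -E 'eef|^force' | tr '\n' ' '; echo; }
python3 -m crank '0 0.002 0 0 0 0 0' | f
python3 -m crank '0 0.002 0 0 0 0 0' | f
python3 -m crank '0 0.002 0 0 0 0 0' | f
python3 -m crank '0.0001 0.002 0 0 0 0 0' | f
python3 -m crank '0 0.002 0 0 0 0 0' | f
python3 -m crank '0.0001 0.002 0 0 0 0 0' | f
python3 -m crank '0 0.002 0 0 0 0 0' | f
python3 -m crank '0.0001 0.002 0 0 0 0 0' | f
python3 - <<'E'
from h import *
img,P=cloud("side"); X,Y,Z=P.transpose(2,0,1)
m=(X>540)&(X<625)&(Y<-80)&(Y>-160)&(Z>30)&(Z<58); q=P[m]
print("fence", m.sum(), np.median(q[:,1]+0.026*(q[:,0]-502.5)-68))
print([q["position"] for q in r.mark_of("push_face","side")[:2]])
E
```

```text
eef_pos: [497.0, -183.6, 31.4] force: [1.1, -1.5, -0.9] 
eef_pos: [496.9, -181.5, 31.4] force: [2.3, -2.1, 0.1] 
eef_pos: [496.9, -179.5, 31.4] force: [2.2, -2.6, 0.1] 
eef_pos: [496.9, -177.5, 31.4] force: [1.6, -1.9, 0.3] 
eef_pos: [497.0, -175.5, 31.4] force: [2.2, -1.8, 0.2] 
eef_pos: [497.0, -173.5, 31.4] force: [1.3, -2.4, 1.2] 
eef_pos: [497.1, -171.5, 31.4] force: [2.1, -2.5, 0.5] 
eef_pos: [497.0, -169.5, 31.3] force: [0.9, -2.2, 1.0] 
fence 138 -151.88881997800297
[[493.6, -157.2, 42.0]]
```

The vision check puts the stop at ≈ 0.064, so the coarse steps missed the 0.04 notch's force signature. I'll sample every 1 mm across the 0.08 notch to calibrate.

```bash
f(){ grep -E 'eef|^force' | tr '\n' ' '; echo; }
python3 -m crank '0.0001 0.003 0 0 0 0 0; 0.0002 0.006 0 0 0 0 0; 0.0002 0.009 0 0 0 0 0' | f
python3 -m crank '0.0001 0.001 0 0 0 0 0' | f
python3 -m crank '0 0.001 0 0 0 0 0' | f
python3 -m crank '0 0.001 0 0 0 0 0' | f
python3 -m crank '0.0001 0.001 0 0 0 0 0' | f
python3 -m crank '0 0.001 0 0 0 0 0' | f
python3 -m crank '0 0.001 0 0 0 0 0' | f
python3 -m crank '0 0.001 0 0 0 0 0' | f
python3 -m crank '0.0001 0.001 0 0 0 0 0' | f
python3 -m crank '0 0.001 0 0 0 0 0' | f
python3 -m crank '0 0.001 0 0 0 0 0' | f
python3 -m crank '0 0.001 0 0 0 0 0' | f
python3 -m crank '0.0001 0.001 0 0 0 0 0' | f
python3 -m crank '0 0.001 0 0 0 0 0' | f
python3 -m crank '0 0.001 0 0 0 0 0' | f
python3 -m crank '0 0.001 0 0 0 0 0' | f
python3 -m crank '0 0.001 0 0 0 0 0' | f
```

```text
eef_pos: [496.9, -160.3, 31.2] force: [0.6, -2.4, 0.9] 
eef_pos: [497.0, -159.1, 31.1] force: [-1.1, -2.7, 1.2] 
eef_pos: [497.0, -158.4, 31.2] force: [-0.6, -1.9, 0.8] 
eef_pos: [497.0, -157.5, 31.2] force: [-0.8, -1.9, 1.0] 
eef_pos: [497.1, -156.5, 31.2] force: [-0.5, -2.6, 0.6] 
eef_pos: [497.1, -155.5, 31.1] force: [-0.5, -2.1, 0.7] 
eef_pos: [497.1, -154.5, 31.2] force: [-1.8, -1.9, 1.1] 
eef_pos: [497.1, -153.5, 31.1] force: [-2.0, -2.8, 0.9] 
eef_pos: [497.3, -152.5, 31.2] force: [-2.0, -3.4, -0.5] 
eef_pos: [497.4, -151.5, 31.2] force: [-1.5, -1.1, -0.9] 
eef_pos: [497.4, -150.5, 31.2] force: [-1.1, -2.0, -0.4] 
eef_pos: [497.4, -149.5, 31.2] force: [-1.1, -1.0, -0.2] 
eef_pos: [497.6, -148.5, 31.2] force: [-2.0, -2.4, -0.7] 
eef_pos: [497.7, -147.6, 31.2] force: [-1.3, -2.0, -0.5] 
eef_pos: [497.7, -146.6, 31.2] force: [-0.9, -1.2, -1.4] 
eef_pos: [497.7, -145.5, 31.3] force: [-2.0, -0.9, -1.8] 
eef_pos: [497.8, -144.5, 31.3] force: [-0.9, -2.9, -1.4]
```

```bash
f(){ grep -E 'eef|^force' | tr '\n' ' '; echo; }
python3 -m crank '0.0001 0.001 0 0 0 0 0' | f
python3 -m crank '0 0.001 0 0 0 0 0' | f
python3 -m crank '0 0.001 0 0 0 0 0' | f
python3 -m crank '0 0.001 0 0 0 0 0' | f
python3 -m crank '0 0.001 0 0 0 0 0' | f
python3 -m crank '0 0.001 0 0 0 0 0' | f
python3 - <<'E'
from h import *
import cv2
img,P=cloud("side"); X,Y,Z=P.transpose(2,0,1)
m=(X>540)&(X<625)&(Y<-60)&(Y>-160)&(Z>30)&(Z<58); q=P[m]
print("fence", m.sum(), np.median(q[:,1]+0.026*(q[:,0]-502.5)-68))
print([q["position"] for q in r.mark_of("push_face","side")[:2]], r.state()["clock"])
cv2.imwrite("pics/side2.png",cv2.resize(img[180:340,240:440,::-1],(750,600)))
E
```

```text
eef_pos: [497.8, -143.5, 31.3] force: [-1.2, -1.7, -1.8] 
eef_pos: [497.9, -142.6, 31.3] force: [-0.6, -2.3, -1.4] 
eef_pos: [497.9, -141.6, 31.3] force: [-1.2, -2.8, -2.9] 
eef_pos: [497.9, -140.6, 31.3] force: [-0.9, -2.2, -1.2] 
eef_pos: [497.9, -139.6, 31.3] force: [-0.5, -1.4, -2.1] 
eef_pos: [498.0, -138.6, 31.3] force: [-0.6, -3.1, -2.0] 
fence 1 -126.43439222056152
[[497.1, -129.1, 41.9]] 10.05
```

View pics/side2.png

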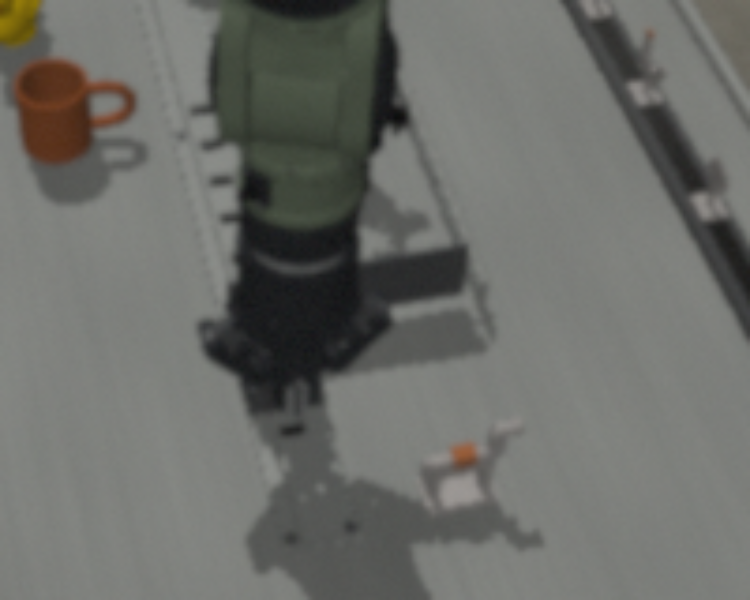

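The side crop shows the hand at (290,330) behind the stop, with the fence at (410,275) clear of the goat; the tin horse at (465,470) is undisturbed. The notch force is lost between samples, so I'll use geometry: face = TCP + 11 mm, so 0.20 corresponds to TCP y ≈ -33. I'll push to just short of that, then look from the top.

```bash
f(){ grep -E 'eef|^force' | tr '\n' ' '; echo; }
python3 -m crank '0.0001 0.005 0 0 0 0 0; 0.0002 0.01 0 0 0 0 0; 0.0003 0.015 0 0 0 0 0; 0.0004 0.02 0 0 0 0 0; 0.0005 0.025 0 0 0 0 0' | f
python3 -m crank '0.0001 0.005 0 0 0 0 0; 0.0002 0.01 0 0 0 0 0; 0.0003 0.015 0 0 0 0 0; 0.0004 0.02 0 0 0 0 0; 0.0005 0.025 0 0 0 0 0' | f
python3 -m crank '0.0001 0.005 0 0 0 0 0; 0.0002 0.01 0 0 0 0 0; 0.0003 0.015 0 0 0 0 0; 0.0004 0.02 0 0 0 0 0; 0.0005 0.025 0 0 0 0 0' | f
python3 -m crank '0.0001 0.005 0 0 0 0 0; 0.0002 0.01 0 0 0 0 0; 0.0003 0.015 0 0 0 0 0; 0.0003 0.018 0 0 0 0 0; 0.0003 0.018 0 0 0 0 0' | f
python3 - <<'E'
from h import *
import cv2
img,P=cloud("top"); X,Y,Z=P.transpose(2,0,1); yr=Y+0.026*(X-502.5)-68
m=(X>535)&(X<640)&(yr<-10)&(yr>-60)&(Z>30); q=yr[m]
print("fence", m.sum(), np.percentile(q,[5,50,95]), np.percentile(Z[m],[5,50,95]))
m=(X>550)&(X<645)&(Y<110)&(Y>40)&(Z>15); print("goat yr",m.sum(),np.percentile(yr[m],[1,50,99]))
print([q["position"] for q in r.mark_of("push_face","top")[:2]],[q["position"] for q in r.mark_of("goat","top")[:2]])
cv2.imwrite("pics/top3.png",cv2.resize(img[190:310,230:430,::-1],(800,480)))
E
```

```text
eef_pos: [498.6, -113.2, 31.4] force: [1.2, -1.7, -2.2] 
eef_pos: [499.1, -88.3, 31.4] force: [1.1, -2.4, -0.7] 
eef_pos: [499.4, -63.3, 31.4] force: [1.6, -1.7, -0.6] 
eef_pos: [498.8, -44.6, 31.0] force: [0.3, -0.7, -0.0] 
fence 84 [-26.75791521 -25.46738406 -23.0384797 ] [39.76487459 62.14254483 68.50476431]
goat yr 406 [-25.08910456  18.46323493  38.81415537]
[[574.8, -517.3, -3.0]] [[594.3, 89.5, 0.6]]
```

View pics/top3.png

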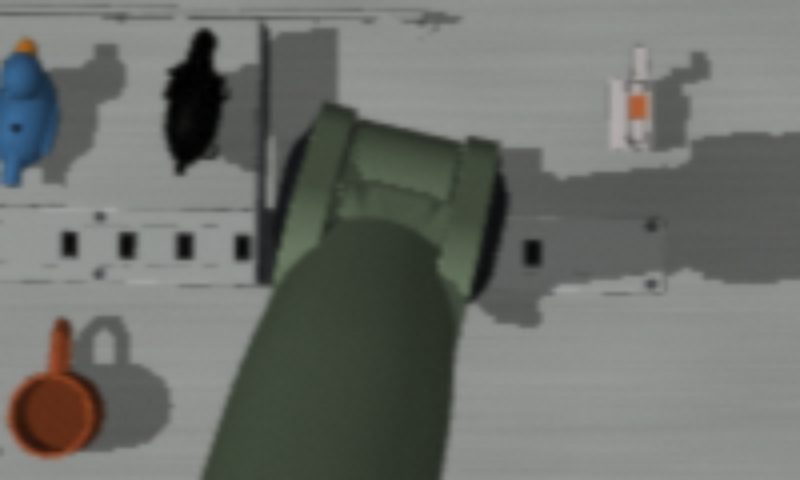

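The crop shows the fence at x≈263, short of the goat (edge at ≈226). Both estimates put the stop at 0.187 to 0.188, so 0.20 is about 12 mm further and leaves about 11 mm to the goat. I'll go 10.5 mm in small steps (the spring draws it in from 4 mm), then back off and look.

```bash
f(){ grep -E 'eef|^force' | tr '\n' ' '; echo; }
python3 -m crank '0.0001 0.003 0 0 0 0 0; 0.0002 0.006 0 0 0 0 0; 0.0002 0.008 0 0 0 0 0' | f
python3 -m crank '0 0.001 0 0 0 0 0' | f
python3 -m crank '0 0.0005 0 0 0 0 0' | f
python3 -m crank '0 0.0005 0 0 0 0 0' | f
python3 -m crank '0 0.0005 0 0 0 0 0' | f
python3 -m crank '0 -0.01 0 0 0 0 0; -0.001 -0.04 0 0 0 0 0; -0.002 -0.08 0.03 0 0 0 0; -0.003 -0.12 0.07 0 0 0 0; -0.004 -0.16 0.11 0 0 0 0' | f
python3 -m crank '0 -0.04 0.03 0 0 0 0; 0 -0.08 0.06 0 0 0 0; 0 -0.12 0.07 0 0 0 0; 0 -0.16 0.07 0 0 0 0; 0 -0.16 0.07 0 0 0 0' | f
python3 - <<'E'
from h import *
import cv2
for c in ("top","side"):
    img,P=cloud(c); X,Y,Z=P.transpose(2,0,1); yr=Y+0.026*(X-502.5)-68
    m=(X>535)&(X<640)&(yr<-4)&(yr>-60)&(Z>30); q=yr[m]
    print(c,"fence", m.sum(), np.percentile(q,[5,50,95]))
    m=(X>550)&(X<645)&(Y<110)&(yr>-4)&(Z>15); print("goat yr",m.sum(),np.percentile(yr[m],[1,50,99]))
    for n in("push_face","stop_middle","goat","duck","owl"): print(n,[q["position"] for q in r.mark_of(n,c)[:2]])
    if c=="top": cv2.imwrite("pics/top4.png",cv2.resize(img[190:310,230:430,::-1],(800,480)))
    m=(abs(X-500)<22)&(yr<-95)&(yr>-160)&(Z>46); m=(abs(X-500)<20)&(yr<-75)&(yr>-110)&(Z>45); print("tab",m.sum(),np.percentile(yr[m],[5,50,95]))
    m=(abs(X-500)<12)&(yr<-30)&(yr>-70)&(Z>43); print("plunger",m.sum(),np.percentile(yr[m],[5,50,95]) if m.sum() else 0)
E
```

```text
eef_pos: [499.0, -37.5, 31.0] force: [-1.3, -1.4, -0.1] 
eef_pos: [499.2, -36.4, 31.1] force: [-1.8, -1.9, -0.1] 
eef_pos: [499.4, -36.0, 31.2] force: [-1.6, -2.2, -1.0] 
eef_pos: [499.6, -35.6, 31.2] force: [-2.1, -2.5, -1.3] 
eef_pos: [499.7, -35.1, 31.3] force: [-0.9, -2.1, -1.1] 
eef_pos: [496.1, -187.5, 133.3] force: [0.7, -0.1, 0.1] 
eef_pos: [496.3, -351.7, 202.8] force: [0.9, 1.3, -1.6] 
top fence 90 [-17.18744332 -15.94363377 -13.36924179]
goat yr 366 [ 3.17983203 19.46041473 38.79100495]
push_face [[498.6, -24.3, 42.0]]
stop_middle [[504.8, 14.3, 1.2], [388.5, 184.7, -1.8]]
goat [[592.4, 88.4, -1.0]]
duck [[375.5, 323.5, 2.6], [590.9, 208.5, 2.3]]
owl [[591.3, 303.9, 3.0]]
tab 27 [-93.14307032 -90.77285094 -90.23648595]
plunger 19 [-66.1429255  -52.49174824 -47.12882839]
side fence 119 [-20.05497008 -17.5464577  -15.33584095]
goat yr 38 [12.01850367 22.66249911 33.03483207]
push_face [[498.4, -23.2, 38.2]]
stop_middle [[502.0, 16.4, 5.1]]
goat [[596.3, 87.0, -1.2], [589.3, 302.8, -2.9]]
duck [[595.4, 207.2, -0.5], [376.5, 321.7, -2.6]]
owl [[589.4, 303.1, -0.1]]
tab 77 [-96.05233057 -93.61345867 -90.8927781 ]
plunger 17 [-61.5630571  -55.14274229 -48.58614504]
```

View pics/top4.png

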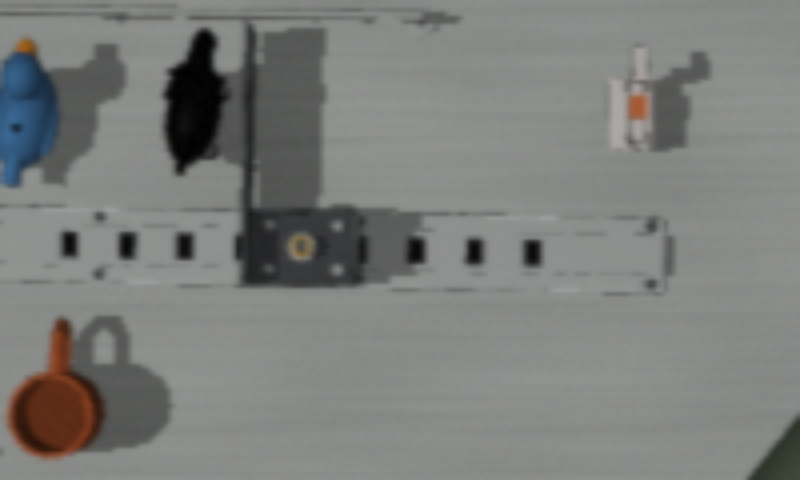

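The crop shows the plunger at (301,246), with slots at 70, 128, 185 and about 242. The covered slot should be at about 300, so the stop is at or just short of 0.20, clear of the goat. I'll refine this to sub-pixel, correcting for parallax.

```bash
cat > m.py <<'E'
from rig import r
import numpy as np, cv2
def meas():
    I=[]
    for _ in range(4): d=r.capture("top"); I.append(d["img"].astype(float))
    I=np.mean(I,0); g=I.mean(2); K=d["camera_matrix"]; Vi=np.linalg.inv(d["view"])
    def w(u,v,z):
        p=cv2.undistortPoints(np.array([[[u,v]]],float),K,np.array([d["k1"],0,0,0,0.]))[0,0]
        D=Vi[:3,:3]@[p[0],p[1],1]; return Vi[:3,3]+D*(z-Vi[2,3])/D[2]
    def cen(u,v,wt,h=5):
        u0,v0=round(u),round(v); W=wt[v0-h:v0+h+1,u0-h:u0+h+1]
        y,x=np.mgrid[v0-h:v0+h+1,u0-h:u0+h+1]; return (W*x).sum()/W.sum(),(W*y).sum()/W.sum()
    dark=np.clip(110-g,0,None)
    S=[]
    for u,v,n in [(247,250.5,8),(261.4,250.8,7),(275.6,251.1,6),(348.4,252.5,1),(363,253,0)]:
        a,b=cen(u,v,dark); S.append((-210+40*n,a,b))
    sat=np.clip(I.max(2)-I.min(2)-25,0,None)
    return S,cen(305.3,251.5,sat),w,I
if __name__=="__main__":
    S,pl,w,I=meas(); print(np.round(S,2).tolist(),np.round(pl,2))
    print("cam", (w(320,240,0)).round(1))
    for zs in (0,6,12):
        L=[(n,w(u,v,zs)[:2]) for n,u,v in S]
        A=np.polyfit([n for n,_ in L],np.array([q for _,q in L]),1); d=A[0]/np.linalg.norm(A[0])
        for zp in (48,51):
            s=(w(*pl,zp)[:2]-A[1])@d/np.linalg.norm(A[0]); print(zs,zp,"v=",round(s+250,2),"scale",np.linalg.norm(A[0]).round(4),"res",np.round([(q-A[1])@d/np.linalg.norm(A[0])-n for n,q in L],2))
    row=I.mean(2)[245:258,290:325]; print(row.mean(0).round().astype(int).tolist())
E
python3 m.py
```

```text
[[110.0, 246.92, 250.55], [70.0, 261.35, 250.88], [30.0, 275.72, 251.12], [-170.0, 348.17, 252.5], [-210.0, 362.68, 252.73]] [304.68 251.28]
cam [533.5 -24.3   0. ]
0 48 v= 197.9 scale 1.0073 res [-0.02 -0.07  0.12 -0.05  0.02]
0 51 v= 197.78 scale 1.0073 res [-0.02 -0.07  0.12 -0.05  0.02]
6 48 v= 198.16 scale 1.0035 res [-0.02 -0.07  0.12 -0.05  0.02]
6 51 v= 198.03 scale 1.0035 res [-0.02 -0.07  0.12 -0.05  0.02]
12 48 v= 198.41 scale 0.9996 res [-0.02 -0.07  0.12 -0.05  0.02]
12 51 v= 198.28 scale 0.9996 res [-0.02 -0.07  0.12 -0.05  0.02]
[66, 49, 33, 37, 38, 41, 49, 54, 50, 50, 58, 64, 77, 86, 80, 78, 83, 80, 67, 53, 50, 54, 63, 76, 82, 72, 59, 57, 60, 52, 43, 64, 84, 91, 92]
```

The stop is at 198.0 to 198.4, which is inside the band but on its edge. Contact ended at TCP y = -35.1, so one more gentle nudge to about -33.3 centres it.

```bash
f(){ grep -E 'clock|eef|^force' | tr '\n' ' '; echo; }
python3 -m crank '0 0 0 0 0 0 0' | f
python3 -m crank '0 0.04 -0.03 0 0 0 0; 0.001 0.08 -0.06 0 0 0 0; 0.002 0.12 -0.09 0 0 0 0; 0.003 0.155 -0.12 0 0 0 0; 0.003 0.155 -0.12 0 0 0 0' | f
python3 -m crank '0 0.04 -0.02 0 0 0 0; 0.001 0.08 -0.04 0 0 0 0; 0.001 0.12 -0.05 0 0 0 0; 0.001 0.13 -0.05 0 0 0 0; 0.001 0.13 -0.05 0 0 0 0' | f
python3 -m crank '0 0.01 0 0 0 0 0; 0 0.018 0 0 0 0 0; 0 0.018 0 0 0 0 0; 0 0.018 0 0 0 0 0' | f
```

```text
clock: 14.8 eef_pos: [496.0, -345.8, 202.0] force: [0.4, -0.3, -1.3] 
clock: 15.3 eef_pos: [495.1, -185.1, 78.1] force: [-1.0, -0.0, -0.2] 
clock: 15.8 eef_pos: [500.4, -60.2, 32.3] force: [0.2, -0.6, -1.0] 
clock: 16.2 eef_pos: [500.3, -43.4, 32.3] force: [-0.2, -0.6, 0.2]
```

```bash
f(){ grep -E 'clock|eef|^force' | tr '\n' ' '; echo; }
python3 -m crank '0 0.003 0 0 0 0 0; 0 0.006 0 0 0 0 0; 0 0.008 0 0 0 0 0; 0 0.009 0 0 0 0 0; 0 0.0095 0 0 0 0 0' | f
python3 -m crank '0 0.0003 0 0 0 0 0; 0 0.0005 0 0 0 0 0; 0 0.0005 0 0 0 0 0' | f
```

```text
clock: 16.7 eef_pos: [500.0, -33.6, 32.0] force: [-0.8, -2.0, -0.9] 
clock: 17.0 eef_pos: [500.0, -33.0, 32.0] force: [-0.3, -2.2, 0.1]
```

```bash
f(){ grep -E 'clock|eef|^force' | tr '\n' ' '; echo; }
python3 -m crank '0 -0.01 0 0 0 0 0; -0.001 -0.04 0 0 0 0 0; -0.002 -0.08 0.02 0 0 0 0; -0.003 -0.12 0.04 0 0 0 0; -0.004 -0.16 0.06 0 0 0 0' | f
python3 -m crank '0 -0.04 0.03 0 0 0 0; 0 -0.08 0.06 0 0 0 0; 0 -0.12 0.09 0 0 0 0; 0 -0.16 0.1 0 0 0 0; 0 -0.16 0.1 0 0 0 0' | f
python3 -m crank '0 0 0 0 0 0 0; 0 0 0 0 0 0 0' | f
python3 m.py | sed -n '1p;6,7p'
python3 - <<'E'
from h import *
img,P=cloud("top"); X,Y,Z=P.transpose(2,0,1); yr=Y+0.026*(X-502.5)-68
m=(X>535)&(X<640)&(yr<-4)&(yr>-60)&(Z>30); print("fence",np.percentile(yr[m],[5,50,95]))
m=(X>550)&(X<645)&(yr<45)&(yr>-4)&(Z>15); print("goat yr",np.percentile(yr[m],[1,50,99]))
print([q["position"] for q in r.mark_of("goat","top")[:1]],r.state()["force"])
E
```

```text
clock: 17.5 eef_pos: [495.7, -194.3, 92.6] force: [1.3, -0.3, -0.3] 
clock: 18.0 eef_pos: [496.7, -359.2, 194.2] force: [-0.1, -0.0, 0.1] 
clock: 18.2 eef_pos: [495.3, -351.6, 190.9] force: [-0.6, 0.3, -0.8] 
[[110.0, 246.93, 250.55], [70.0, 261.35, 250.88], [30.0, 275.72, 251.13], [-170.0, 348.18, 252.5], [-210.0, 362.69, 252.73]] [303.98 251.1 ]
6 51 v= 199.93 scale 1.0035 res [-0.03 -0.06  0.12 -0.06  0.03]
12 48 v= 200.32 scale 0.9997 res [-0.03 -0.06  0.12 -0.06  0.03]
fence [-15.02251228 -13.94070747 -11.18978175]
goat yr [ 2.96269666 19.52610106 38.87696436]
[[590.5, 89.1, 0.0]] [ 0.36989355 -0.61175455 -0.24444166]
```

The stop is now at 199.9 to 200.3, centred on the 0.20 notch. The goat hasn't moved and the hand is clear, so I'm handing in.

```bash
python3 -c "
from rig import r
print(r.job_done())"
```

```text
the job is handed in; nothing more can be done
None
```

I pushed the stop to the 0.20 m notch, measured at 199.9–200.3 mm and about 11 mm short of the goat, which did not move; the hand is clear and the job is handed in, though I never felt the click itself in the force readings.

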